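# Clear the repair mat: crate the spray cans under the swing-arm lamp

## Robot

A 6-joint arm with a two-finger parallel gripper is mounted at the origin on the work surface. World frame = base frame: x ahead of the robot, y to its left, z up, the work surface at z = 0. Lengths are in m, angles in rad, forces in N, time in s.
With the tool pointing down it reaches from about 0.4 to 0.825 m from the base axis. Payload 7 kg.
Tool frame: the origin (TCP) lies at the centre of the arm's flange, where the gripper is bolted on; the fingertips stand 178 mm ahead of it and the grasp point (between the pads) lies 159 mm ahead of it; z points along the fingers, y is the direction in which the jaws open and shut (so a half turn about z gives the same grasp; the last joint's range is limited). The gripper opens to 88 mm and grips with 3 to 60 N. Pads are 19 mm wide; open, the fingers measure 130 mm over their backs; the gripper's body (78 mm by 193 mm) begins 47 mm behind the grasp point.
Start: joints at [-0.931, 0.359, 0.012, 0, -1.224, -0.288], TCP at [0.233, -0.634, 0.405] pointing down, gripper open.
Joint ranges: [-3.07, 3.07], [-1.43, 2.12], [-1.02, 1.25], [-3.03, 1.67], [-3.05, -0], [-3.03, 3.03]. Speed limits (rad/s): [2.39, 2.39, 3.01, 3.14, 3.14, 3.14].

## Interface

Orientations are given as [roll, pitch, yaw] about the fixed x, y, z axes, in that order (R = Rz(yaw) Ry(pitch) Rx(roll)).
In Python, from station import arm gives the robot as it stands.
- The arm moves only by the shell command python3 -m handwheel 'ROWS' [OPENING] [FORCE]. ROWS is JSON, a list of rows, each a list of 4 numbers: the shift along the world's x, y, z in cm, then the turn about the world's z in rad. In form: [[dx, dy, dz, yaw], ...]. A call has 1 to 20 rows; each row shifts and turns the commanded pose from where the row before left it; what a row does not reach is not made up. A row lasts 1/10 s, in which the tool goes at most 50 mm and 8.59 degrees, less where a joint would pass 70% of its speed; a pose out of reach is approached as far as the arm can. A call is refused whole if a number of a shift passes 5 or a number of a turn 0.15, either way. A call with a gripper value outside its range is refused whole. OPENING is the closure, from 0 (fully open) to 1 (shut), set as the call begins (- or left out, the last holds). The fingers move at their own pace and stop on an object; FORCE is the grip in N (left out, the last holds). Time passes only in rows, so rows that do not move let the fingers close. It gives the time, the measured TCP pose, the force and the opening at its end, in the units of the state.
- arm.get_state(): the state, without advancing time (a new reading comes with each control period).
- arm.grab_frame(name): name is "scene" or "top"; returns a dict with "image" (384x512x3 uint8, red, green, blue), "depth" (384x512 float32, m along the optical axis (not along the pixel's ray), 0 where there is no reading), "vfov" (degrees; the focal length in pixels is half the picture's height over the tangent of half this angle, whatever the lens; pixels are square), "cx", "cy" (the principal point, pixels), "k1" (the pictures are not rectified: a ray, as slopes to the right and down, at radius r is drawn at 1 + k1 r^2 times it, then the intrinsics apply), "rvec" (rotation vector, rad) and "tvec" (3), from world to camera coordinates, as OpenCV has them. Camera axes: x right, y down, z forward; pixel columns grow to the right and rows downward; lengths in m; the calibration is good to about 2 mm. A picture is of the moment at which its call begins.
- arm.job_done(): hands the job in, once; it reports no verdict.
The state is a dict: "t": time; "q": joint angles; "qd": joint speeds; "joint_efforts": joint torques, N m; "eef_pos": TCP position; "ee_rot": TCP orientation; "force": force on the tool from outside, world axes, zero at the start; "moment": the same for the moment, N m; "width": finger opening in m.
Only numpy, scipy, OpenCV 4.12 (cv2) and the standard library are available. Lean on these libraries where they do the work, as an engineer would, in place of code of your own. Each camera call takes 0.05 s, during which the arm holds its last target.

## Task

Clear the repair mat for the next job. First take the lamp by its red grip and swing it back until the whole lamp head is off the mat past its far edge; then stand every spray can and jar that is on the mat upright in the divided crate, one per cell, tall cans in the back row and short jars in the front row. When all are in, swing the lamp back over the middle of the mat, and leave the tape, mug and screwdriver where they are.

Things in the scene. Friction and masses are not known exactly. Their poses are not given: they have to be found in the camera images.
- mat: blue-grey rubber repair mat lying flat on the bench, 240 mm (its x) by 360 mm (its y), 1 mm thick, thin grey border line; origin at its centre on the bench, x pointing away from the robot, y to the robot's left
- mat_mid (a point): the middle of the mat
- crate: grey plastic crate with black dividers, fixed on the bench to the left of the mat, 158 mm (its x) by 234 mm (its y), walls 62 mm high and 5 mm thick, floor 6 mm thick, dividers 52 mm above the bench and 4 mm thick; two rows of three square cells, 72 mm wide inside at 76 mm pitch. Origin under its centre; x points to the back row (away from the robot), y to the left along the rows
- lamp_grip (a point): hold point of the upright round red grip (22 mm in diameter, free from 237 to 290 mm above the bench) on top of the lamp head; 266 mm above the bench. The lamp arm just under it is 20 mm wide, its top at 235 mm. This point's x axis points level along the arm, away from the post; the arm's upright swing axis is 351 mm from it towards -x
- lamp_head (a point): centre of the underside of the round white lamp head (90 mm across, 192 to 220 mm above the bench), straight under the grip. The arm turns about an upright post (20 mm thick, 290 mm high, base 124 mm across) beyond the mat's far right corner; about 1.4 N moves it and it stays where left. Clockwise from above takes it off the mat's far edge; stops 1 rad that way, 0.35 rad back
- back_1 (a point): centre of the left cell of the crate's back row (far from the robot), on the crate's inner floor
- front_1 (a point): centre of the left cell of the crate's front row (near the robot), on the crate's inner floor
- back_2 (a point): centre of the middle cell of the crate's back row (far from the robot), on the crate's inner floor
- front_2 (a point): centre of the middle cell of the crate's front row (near the robot), on the crate's inner floor
- back_3 (a point): centre of the right cell of the crate's back row (far from the robot), on the crate's inner floor
- front_3 (a point): centre of the right cell of the crate's front row (near the robot), on the crate's inner floor
- can_1: tall spray can, white with a red band and red cap: 45 mm in diameter up to 118 mm, then a cap 35 mm wide, 140 mm tall in all, about 160 g; origin at the centre of its underside, z up along it. May be absent
- can_2: tall spray can, aluminium with a blue band and black cap: 45 mm in diameter up to 118 mm, then a cap 35 mm wide, 140 mm tall in all, about 160 g; origin at the centre of its underside, z up along it. May be absent
- can_3: tall spray can, aluminium with a yellow band and orange cap: 45 mm in diameter up to 118 mm, then a cap 35 mm wide, 140 mm tall in all, about 160 g; origin at the centre of its underside, z up along it. May be absent
- jar_1: short jar, amber with a black lid: body 48 mm in diameter up to 50 mm, a screw lid 40 mm in diameter from 56 to 82 mm (its top), about 140 g; origin at the centre of its underside, z up along it. May be absent
- jar_2: short jar, white with a blue lid: body 48 mm in diameter up to 50 mm, a screw lid 40 mm in diameter from 56 to 82 mm (its top), about 140 g; origin at the centre of its underside, z up along it. May be absent
- jar_3: short jar, white with a green lid: body 48 mm in diameter up to 50 mm, a screw lid 40 mm in diameter from 56 to 82 mm (its top), about 140 g; origin at the centre of its underside, z up along it. May be absent
- tape: roll of yellow tape lying flat beyond the crate, 110 mm across, 38 mm high; not part of the job
- mug: black mug, 76 mm wide and 85 mm high, at the far side of the bench; not part of the job
- driver: screwdriver with a red handle, 180 mm long, lying beyond the mat; not part of the job

How it is judged:
By the outcome, as a careful person would: the job done as asked, in the order asked, and still so for the second after the job is handed in, with the robot touching nothing.
Of can_1, can_2, can_3, jar_1, jar_2, jar_3 only 4 to 6 are there at a start; the rules pass over those that are not, and their reading is None.
At some moment in a run one of jar_1, jar_2, jar_3 may be knocked a few centimetres aside while the robot is not near it.
It also fails if it takes over 210 s, if anything falls off the work surface, if the arm or the gripper's body presses on something with over 40 N, if the wrist force passes 120 N, or if a joint passes its speed limit or range.

## Working session

There is one attempt and no reset: what is moved stays moved. The work goes in short steps, Python scripts to look and compute and a shell command to move; the robot and the scene stay as the last step left them, time stands still between calls to the robot, and variables do not carry over. Pictures are saved under pics/ and viewed, and the job is handed in when it is done.

```bash
ls; mkdir -p pics; cat > h.py <<'E'
import numpy as np, cv2
from station import arm
def grab(n):
    f=arm.grab_frame(n); 
    H=f["image"].shape[0]; fl=H/2/np.tan(np.radians(f["vfov"])/2)
    f["f"]=fl; f["R"]=cv2.Rodrigues(np.array(f["rvec"],float))[0]; f["t"]=np.array(f["tvec"],float)
    f["C"]=-f["R"].T@f["t"]; return f
def ray(f,u,v):
    x=(np.asarray(u,float)-f["cx"])/f["f"]; y=(np.asarray(v,float)-f["cy"])/f["f"]
    rd=np.hypot(x,y); r=rd.copy() if hasattr(rd,'copy') else rd
    for _ in range(20): r=rd/(1+f["k1"]*r*r)
    s=np.where(rd>0,r/np.maximum(rd,1e-12),1)
    return x*s,y*s
def onplane(f,u,v,z):
    x,y=ray(f,u,v); d=np.stack([x,y,np.ones_like(x)],-1)@f["R"]
    k=(z-f["C"][2])/d[...,2]; return f["C"]+k[...,None]*d
def cloud(f):
    v,u=np.mgrid[0:384,0:512]; x,y=ray(f,u,v); D=f["depth"]
    P=np.stack([x*D,y*D,D],-1); W=(P-f["t"])@f["R"]; W[D==0]=np.nan; return W
def proj(f,p):
    c=f["R"]@np.asarray(p,float)+f["t"]; x,y=c[0]/c[2],c[1]/c[2]; k=1+f["k1"]*(x*x+y*y)
    return x*k*f["f"]+f["cx"],y*k*f["f"]+f["cy"]
def save(f,name,s=1.5,crop=None):
    im=f["image"][...,::-1]
    if crop: a,b,c,d=crop; im=im[b:d,a:c]
    cv2.imwrite("pics/"+name,cv2.resize(im,None,fx=s,fy=s,interpolation=cv2.INTER_CUBIC))
E
python3 - <<'E'
from h import *
for n in ("scene","top"):
    f=grab(n); save(f,n+"0.png"); print(n,f["C"],f["R"][2],f["f"],f["k1"],f["cx"],f["cy"])
print(arm.get_state())
E
```

```text
pics
scene [ 1.15451769 -0.42486335  1.14215032] [-0.46095049  0.37525759 -0.80418057] 426.5471842544567 -0.09643024246957503 256.3703389481534 191.35162945617506
top [0.4925365  0.0326737  1.21131116] [ 0.11632526 -0.00147783 -0.99321007] 461.978212859343 -0.0006613427738027262 256.33439839372505 192.730559067238
{'t': 0.1, 'q': array([-9.30891075e-01,  3.59339471e-01,  1.11845240e-02, -2.87502678e-04,
       -1.22407534e+00, -2.88085104e-01]), 'qd': array([-0.00065183, -0.00081205,  0.00247491,  0.00363553,  0.00113101,
       -0.00013228]), 'joint_efforts': array([ 4.44035140e-04, -5.84162164e+01,  2.93753707e+01,  7.01552868e+00,
        1.01687363e-02, -7.44219960e-05]), 'eef_pos': array([ 0.23254861, -0.63351704,  0.40381912]), 'ee_rot': array([ 3.14014099e+00, -1.48299285e-04, -2.78987029e+00]), 'force': array([0.04664341, 0.8780652 , 0.72905585]), 'moment': array([-0.03636931, -0.01525983,  0.0245587 ]), 'width': 0.08766353911996473}
```

View pics/scene0.png

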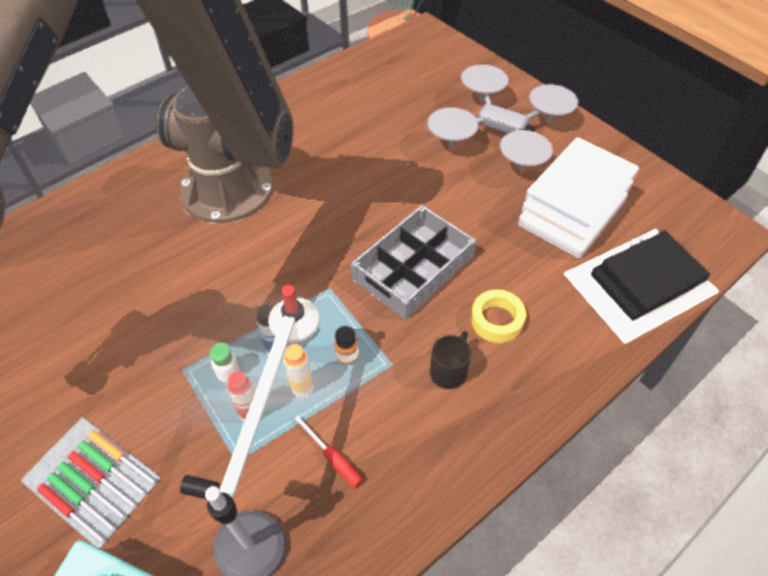

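View pics/top0.png

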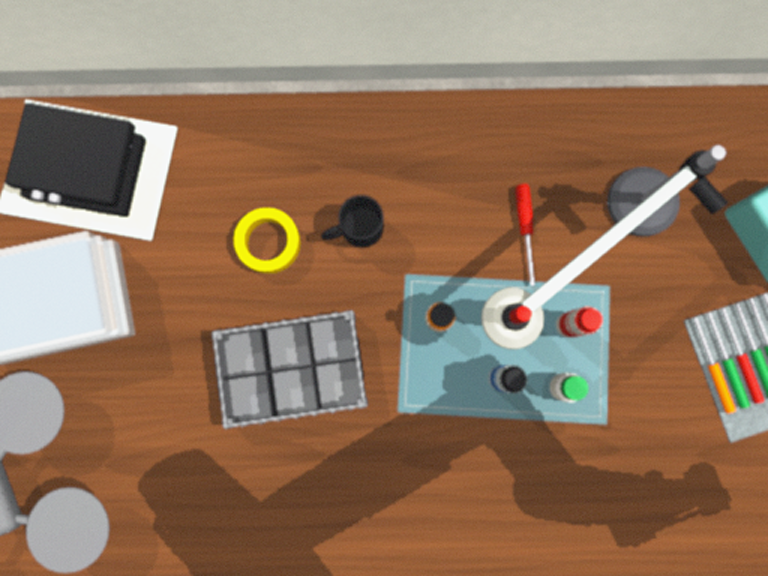

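Top view: the mat spans about (400–610, 275–425). On it are an amber jar (441,316), the lamp head and grip (515,315), a red can (585,322), a black-capped can (512,378) and a green-lid jar (570,388). The scene view also shows an orange-capped can at (297,355), beside the lamp head. The crate is on the left at (290,370). Next I measure.

```bash
cat > m.py <<'E'
from h import *
f=grab("top"); W=cloud(f); g=grab("scene"); V=cloud(g)
def hsv(f): return cv2.cvtColor(f["image"],cv2.COLOR_RGB2HSV).astype(int)
def blobs(f,W,name,mask,amin=15):
    n,l,s,c=cv2.connectedComponentsWithStats(mask.astype(np.uint8))
    for i in range(1,n):
        if s[i,4]>=amin:
            P=W[l==i]; z=P[:,2]; zt=np.nanpercentile(z,95); T=P[z>zt-0.008]
            print(name,"px",c[i].round(1),"area",s[i,4],"ztop %.3f"%zt,"med top",np.nanmedian(T,0).round(3), "mid", ((np.nanpercentile(T,3,0)+np.nanpercentile(T,97,0))/2).round(3))
for nm,F,C in (("top",f,W),("scene",g,V)):
    h=hsv(F);H,S,Vv=h[...,0],h[...,1],h[...,2]; X,Y,Z=C[...,0],C[...,1],C[...,2]
    on=(X>.3)&(X<.75)&(Y>-.4)&(Y<.1)&(Z>.03)
    print(nm)
    blobs(F,C,"red",on&((H<5)|(H>172))&(S>170)&(Vv>90))
    blobs(F,C,"orange",on&(H>8)&(H<25)&(S>150)&(Vv>150))
    blobs(F,C,"green",on&(H>45)&(H<80)&(S>120))
    blobs(F,C,"blue",on&(H>100)&(H<125)&(S>120)&(Vv>60))
    blobs(F,C,"black",on&(Vv<55)&(Z<.16))
    blobs(F,C,"white",on&(S<40)&(Vv>180)&(Z>.18)&(Z<.24))
    blobs(F,C,"any",on&(Z<.17)&(Z>.045))
E
python3 m.py 2>/dev/null
python3 - <<'E'
from h import *
f=grab("top"); W=cloud(f)
save(f,"topz.png",4,(265,175,415,290))
X,Y,Z=W[...,0],W[...,1],W[...,2]
# mat corners/crate corners
h=cv2.cvtColor(f["image"],cv2.COLOR_RGB2HSV)
m=((h[...,0]>85)&(h[...,0]<108)&(h[...,1]>50)).astype(np.uint8); m[:, :250]=0; m[:170]=0;m[:, 420:]=0
m=cv2.morphologyEx(m,cv2.MORPH_CLOSE,np.ones((25,25)))
c=max(cv2.findContours(m,0,1)[0],key=cv2.contourArea); r=cv2.minAreaRect(c); b=cv2.boxPoints(r)
P=onplane(f,b[:,0],b[:,1],.001); print("mat",b.round(),P.round(3),P.mean(0).round(3),np.linalg.norm(np.diff(P,axis=0),axis=1))
m=((Z>.045)&(Z<.08)&(Y>.0)&(Y<.32)&(X>.35)&(X<.66)).astype(np.uint8); m=cv2.morphologyEx(m,cv2.MORPH_CLOSE,np.ones((25,25)))
c=max(cv2.findContours(m,0,1)[0],key=cv2.contourArea); r=cv2.minAreaRect(c); b=cv2.boxPoints(r)
P=onplane(f,b[:,0],b[:,1],.062); print("crate",b.round(),P.round(3),P.mean(0).round(3),np.linalg.norm(np.diff(P,axis=0),axis=1),[np.arctan2(*(P[i+1]-P[i])[[1,0]]) for i in range(3)])
# lamp arm
q=(Z>.222)&(Z<.25)&(X>.5)&(Y<-.12)
print("arm pts",q.sum()); A=W[q]; 
print(np.nanmin(A,0),np.nanmax(A,0)); 
l=cv2.fitLine(A[:,:2].astype(np.float32),cv2.DIST_HUBER,0,.01,.01).ravel(); print(l)
q=(Z>.25)&(X>.5); A=W[q]; print("high",A.shape, A[::6].round(3))
E
```

```text
top
red px [346.2 209.5] area 111 ztop 0.292 med top [ 0.565 -0.152  0.289] mid [ 0.566 -0.152  0.289]
red px [391.5 213. ] area 193 ztop 0.143 med top [ 0.568 -0.286  0.14 ] mid [ 0.566 -0.287  0.14 ]
red px [375.6 216.9] area 29 ztop 0.054 med top [ 0.564 -0.268  0.05 ] mid [ 0.565 -0.27   0.051]
green px [383.1 258.2] area 218 ztop 0.086 med top [ 0.461 -0.274  0.082] mid [ 0.461 -0.273  0.083]
black px [241.2 157.9] area 134 ztop 0.086 med top [0.715 0.074 0.085] mid [0.719 0.07  0.084]
black px [294.4 209.5] area 155 ztop 0.085 med top [ 0.582 -0.061  0.082] mid [ 0.582 -0.062  0.082]
black px [342.  253.7] area 131 ztop 0.143 med top [ 0.471 -0.17   0.14 ] mid [ 0.474 -0.166  0.14 ]
white px [373.9 185.4] area 2063 ztop 0.237 med top [ 0.662 -0.276  0.235] mid [ 0.664 -0.279  0.235]
any px [243.1 155.7] area 139 ztop 0.088 med top [0.719 0.058 0.085] mid [0.728 0.066 0.085]
any px [293.8 210. ] area 280 ztop 0.085 med top [ 0.583 -0.063  0.082] mid [ 0.583 -0.063  0.082]
any px [387.9 213.8] area 421 ztop 0.142 med top [ 0.568 -0.288  0.14 ] mid [ 0.567 -0.288  0.14 ]
any px [2
[... 2385 characters left out ...]
89]
 [ 0.78  -0.421  0.264]
 [ 0.776 -0.426  0.279]
 [ 0.779 -0.42   0.26 ]
 [ 0.774 -0.425  0.276]
 [ 0.779 -0.422  0.256]
 [ 0.774 -0.427  0.271]
 [ 0.774 -0.425  0.262]
 [ 0.775 -0.427  0.254]
 [ 0.577 -0.154  0.288]
 [ 0.575 -0.158  0.291]
 [ 0.573 -0.152  0.287]
 [ 0.573 -0.146  0.268]
 [ 0.571 -0.153  0.291]
 [ 0.57  -0.144  0.277]
 [ 0.569 -0.153  0.291]
 [ 0.57  -0.144  0.253]
 [ 0.567 -0.149  0.29 ]
 [ 0.567 -0.162  0.287]
 [ 0.565 -0.145  0.29 ]
 [ 0.565 -0.157  0.29 ]
 [ 0.564 -0.143  0.281]
 [ 0.563 -0.153  0.291]
 [ 0.564 -0.144  0.255]
 [ 0.561 -0.149  0.292]
 [ 0.561 -0.162  0.288]
 [ 0.559 -0.15   0.286]
 [ 0.559 -0.162  0.284]
 [ 0.557 -0.15   0.287]
 [ 0.556 -0.149  0.267]]
```

```bash
sleep 1; python3 -m handwheel 2>&1 | head; python3 -c "
from h import *
print(arm.get_state()['t'])"
```

```text
invalid input
0.25
```

Five items are visible so far: can_1 (0.567,-0.288), can_2 (0.476,-0.168), can_3 (0.587,-0.179), jar_1 (0.584,-0.064) and jar_3 (0.461,-0.274). The grip is at (0.566,-0.152) and the post at about (0.783,-0.429). I'll rise, then go over the grip.

```bash
python3 -m handwheel '[[0,0,3.5,0],[0,0,3.5,0],[0,0,3.5,0],[1.5,2.4,0,0.125],[2.3,3.3,0,0.125],[2.3,3.3,0,0.125],[2.3,3.3,0,0.125],[2.3,3.3,0,0.125],[2.3,3.3,0,0.125],[2.3,3.3,0,0.125],[2.3,3.3,0,0.125],[2.3,3.3,0,0.125],[2.3,3.3,0,0.125],[2.3,3.3,0,0.125],[2.3,3.3,0,0.125],[2.3,3.3,0,0.125],[2.3,3.3,0,0.125],[1.0,1.5,0,0.125],[0,0,0,0],[0,0,0,0]]' 0
python3 - <<'E'
from h import *
f=grab("scene"); save(f,"s1.png"); f=grab("top"); save(f,"t1.png")
E
```

```text
t: 2.25
eef_pos: [0.5566, -0.1654, 0.5094]
ee_rot: [3.141, 0.0, -0.916]
force: [-0.0, 0.2, -0.2]
width: 0.0878
```

View pics/s1.png

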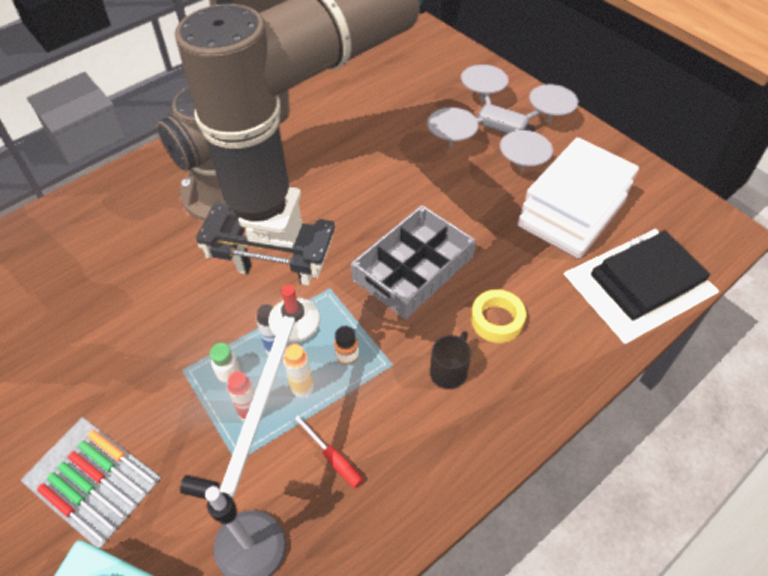

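View pics/t1.png

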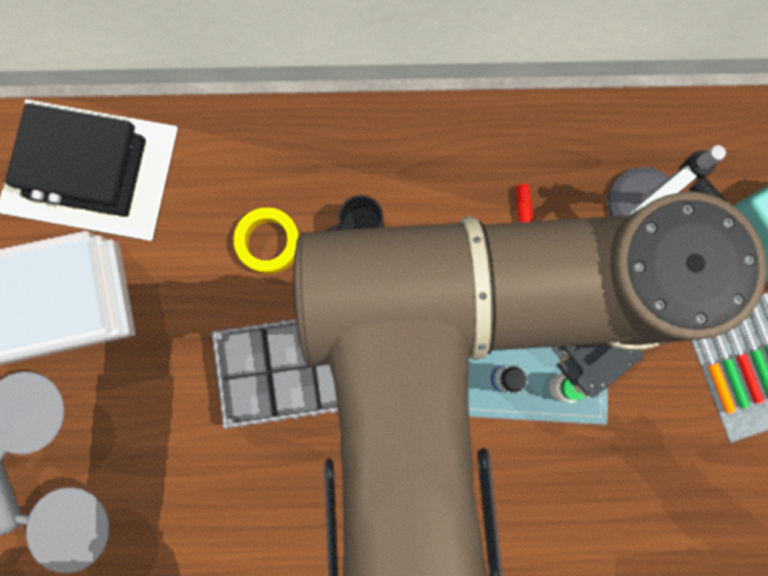

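```bash
python3 -m handwheel '[[0.5,0.7,0,0],[0.5,0.6,0,0],[0,0,-1,0],[0,0,-2.5,0],[0,0,-2.5,0],[0,0,-2.5,0],[0,0,0,0],[0,0,0,0]]'
```

```text
t: 3.15
eef_pos: [0.5667, -0.1528, 0.4247]
ee_rot: [3.14, 0.0, -0.915]
force: [-0.3, -0.4, 0.5]
width: 0.0876
```

The scene view confirms the gripper body is long along the jaw axis, and the gripper is over the grip. Close on it.

```bash
python3 -m handwheel '[[0,0,0,0],[0,0,0,0],[0,0,0,0],[0,0,0,0],[0,0,0,0],[0,0,0,0],[0,0,0,0],[0,0,0,0]]' 1 20
python3 - <<'E'
import numpy as np
p=np.array([.783,-.429]);c=np.array([.5667,-.1528]);d=c-p;print(np.linalg.norm(d)); a0=np.arctan2(d[1],d[0]);r=.351
a=np.linspace(a0,1.58,17);P=p+r*np.c_[np.cos(a),np.sin(a)];print(a0,a[1]-a[0]);print((np.diff(P,axis=0)*100).round(2).tolist(),P[-1])
E
```

```text
t: 3.95
eef_pos: [0.5666, -0.1527, 0.4246]
ee_rot: [3.142, 0.0, -0.915]
force: [0.4, 0.5, 0.1]
width: 0.0292
0.35081637647065456
2.2351645665185065 -0.040947785407406734
[[1.15, 0.86], [1.18, 0.81], [1.22, 0.77], [1.25, 0.72], [1.27, 0.66], [1.3, 0.61], [1.32, 0.56], [1.35, 0.5], [1.37, 0.45], [1.38, 0.39], [1.4, 0.33], [1.41, 0.28], [1.42, 0.22], [1.43, 0.16], [1.43, 0.1], [1.44, 0.04]] [ 0.77976956 -0.07801487]
```

Still closing (29 mm); I'll wait a bit longer.

```bash
python3 -m handwheel '[[0,0,0,0],[0,0,0,0],[0,0,0,0],[0,0,0,0]]' 1 20
```

```text
t: 4.35
eef_pos: [0.5665, -0.1527, 0.4246]
ee_rot: [3.141, 0.0, -0.915]
force: [-0.9, -1.5, 0.3]
width: 0.0217
```

```bash
python3 -m handwheel '[[1.15,0.86,0,-0.041],[1.18,0.81,0,-0.041],[1.22,0.77,0,-0.041],[1.25,0.72,0,-0.041],[1.27,0.66,0,-0.041],[1.3,0.61,0,-0.041],[1.32,0.56,0,-0.041],[1.35,0.5,0,-0.041]]'; python3 -m handwheel '[[1.37,0.45,0,-0.041],[1.38,0.39,0,-0.041],[1.4,0.33,0,-0.041],[1.41,0.28,0,-0.041],[1.42,0.22,0,-0.041],[1.43,0.16,0,-0.041],[1.43,0.1,0,-0.041],[1.44,0.04,0,-0.041],[0,0,0,0],[0,0,0,0]]'
```

```text
t: 5.15
eef_pos: [0.6675, -0.0978, 0.4246]
ee_rot: [3.141, -0.001, -1.245]
force: [-0.6, -3.4, -0.4]
width: 0.0217
t: 6.15
eef_pos: [0.7802, -0.0787, 0.4247]
ee_rot: [-3.141, -0.001, -1.571]
force: [0.6, -3.6, 1.5]
width: 0.0217
```

Lamp held (22 mm) and swung. Release, rise, retreat and look.

```bash
python3 -m handwheel '[[0,0,0,0],[0,0,0,0],[0,0,0,0],[0,0,0,0],[0,0,0,0],[0,0,0,0],[0,0,2,0],[0,0,3,0],[0,0,4,0],[-2,-2,0,0.06],[-4,-3,0,0.07],[-4,-3,0,0],[-4,-3,0,0],[-4,-3,0,0],[-4,-3,0,0],[-4,-3,0,0],[-4,-3,0,0],[-3,-4,0,0],[-2,-4,0,0],[-1,-4,0,0]]' 0.3; python3 -m handwheel '[[-1,-4,0,0],[-1,-4,0,0],[-1,-4,0,0],[-1,-4,0,0],[-1,-4,0,0],[0,0,0,0]]' 0
python3 m.py 2>/dev/null
python3 - <<'E'
from h import *
f=grab("scene"); save(f,"s2.png"); f=grab("top"); save(f,"t2.png")
E
```

```text
t: 8.15
eef_pos: [0.4175, -0.4291, 0.5161]
ee_rot: [-3.14, -0.001, -1.441]
force: [1.0, 0.9, -0.3]
width: 0.0615
t: 8.75
eef_pos: [0.368, -0.6321, 0.5121]
ee_rot: [3.139, 0.002, -1.445]
force: [1.2, -0.5, -1.3]
width: 0.0872
top
red px [391.6 213. ] area 197 ztop 0.143 med top [ 0.566 -0.286  0.14 ] mid [ 0.566 -0.286  0.139]
red px [375.8 217.3] area 30 ztop 0.056 med top [ 0.562 -0.267  0.051] mid [ 0.565 -0.27   0.052]
orange px [344.3 206.1] area 226 ztop 0.143 med top [ 0.586 -0.177  0.14 ] mid [ 0.586 -0.177  0.14 ]
green px [383.1 258.2] area 216 ztop 0.086 med top [ 0.461 -0.275  0.083] mid [ 0.461 -0.274  0.083]
black px [241.4 157.7] area 137 ztop 0.087 med top [0.715 0.072 0.084] mid [0.719 0.07  0.085]
black px [294.5 209.5] area 156 ztop 0.086 med top [ 0.583 -0.063  0.082] mid [ 0.583 -0.062  0.082]
black px [341.7 252.2] area 184 ztop 0.143 med top [ 0.477 -0.166  0.14 ] mid [ 0.476 -0.166  0.14 ]
white px [305.  131.5] area 144 ztop 0.217 med top [ 0.746 -0.079  0.213] mid [ 0.745 -0.079  0.215]
any px [243.2 155.6] area 141 ztop 0.087 med top [0.72  0.059 0.084] mid 
[... 994 characters left out ...]
.745 -0.084  0.214]
any px [252.  188.1] area 243 ztop 0.064 med top [0.51  0.079 0.06 ] mid [0.514 0.082 0.06 ]
any px [179.4 217. ] area 390 ztop 0.141 med top [ 0.479 -0.168  0.14 ] mid [ 0.477 -0.168  0.139]
any px [230.  226.5] area 239 ztop 0.085 med top [ 0.586 -0.064  0.082] mid [ 0.585 -0.064  0.082]
any px [294.7 231.7] area 171 ztop 0.086 med top [0.722 0.062 0.084] mid [0.729 0.065 0.083]
any px [147.8 237.9] area 238 ztop 0.085 med top [ 0.462 -0.273  0.082] mid [ 0.461 -0.274  0.082]
any px [197.7 244.2] area 405 ztop 0.141 med top [ 0.588 -0.179  0.139] mid [ 0.587 -0.179  0.139]
any px [161.1 261.4] area 408 ztop 0.142 med top [ 0.567 -0.288  0.141] mid [ 0.568 -0.288  0.14 ]
```

View pics/s2.png

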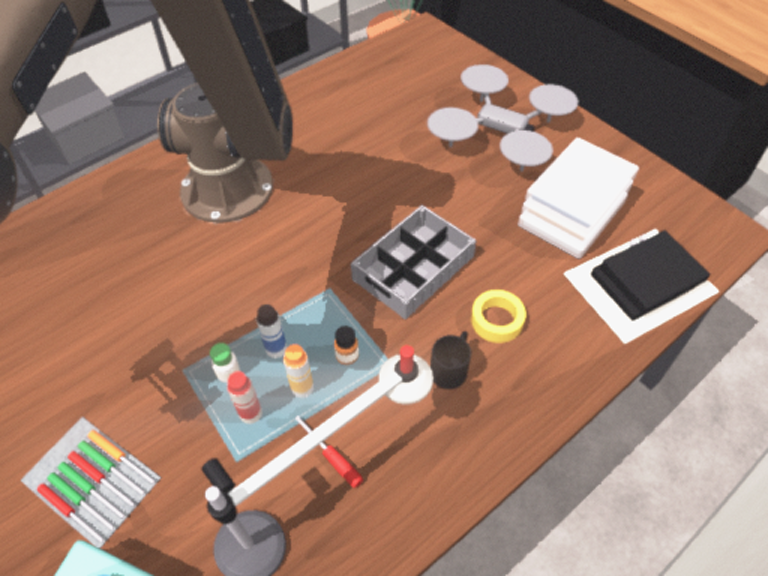

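View pics/t2.png

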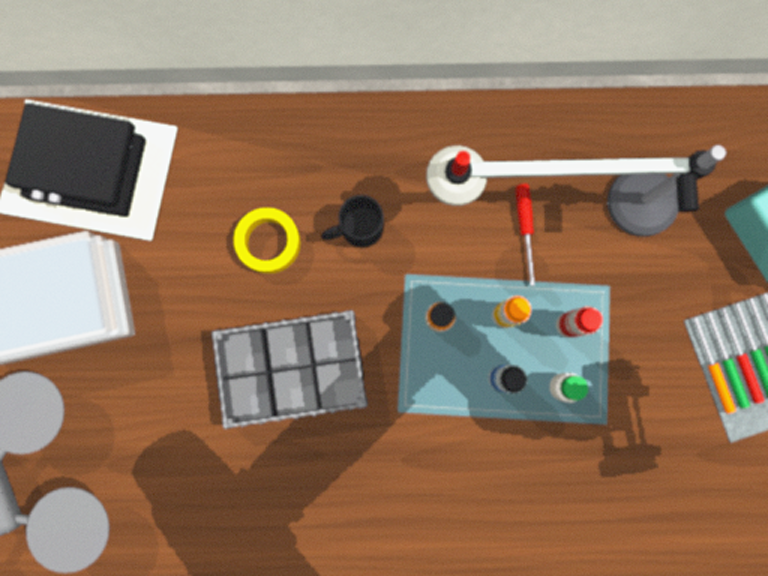

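Both views show the lamp head clear past the mat's far edge; on the mat are three cans and two jars (amber, green), so jar_2 is absent. Next: refine the crate pose.

```bash
python3 - <<'E'
from h import *
f=grab("top"); save(f,"crate.png",6,(135,200,260,295))
g=grab("scene"); save(g,"crate_s.png",6,(225,130,325,215))
W=cloud(f)
X,Y,Z=[W[...,i] for i in range(3)]
q=(Z>.054)&(Z<.07)&(Y>.03)&(Y<.36)&(X>.36)&(X<.66); A=W[q][:,:2]
r=cv2.minAreaRect(A.astype(np.float32)); print(r)
V=cloud(g); X,Y,Z=[V[...,i] for i in range(3)]
q=(Z>.054)&(Z<.07)&(Y>.03)&(Y<.36)&(X>.36)&(X<.66); print(cv2.minAreaRect(V[q][:,:2].astype(np.float32)))
E
```

```text
((0.49860525131225586, 0.19164691865444183), (0.16143080592155457, 0.24055413901805878), 7.532360553741455)
((0.5007629990577698, 0.19103005528450012), (0.16437207162380219, 0.24378694593906403), 7.525007247924805)
```

View pics/crate.png

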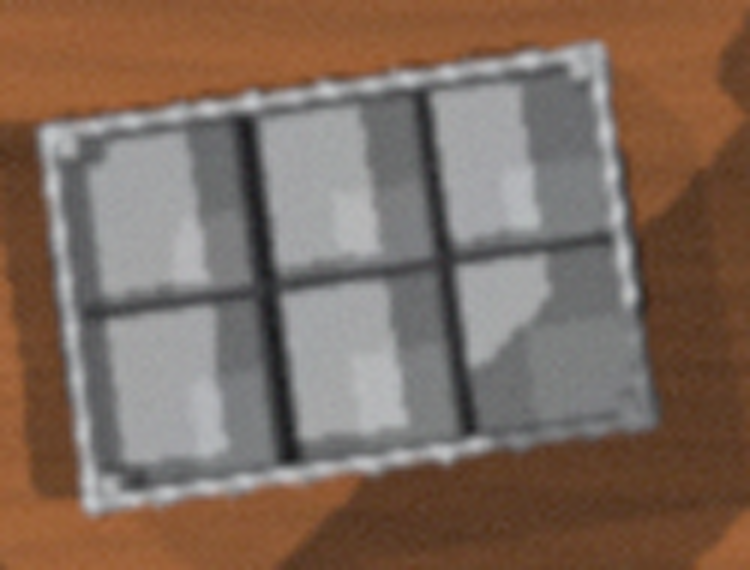

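View pics/crate_s.png

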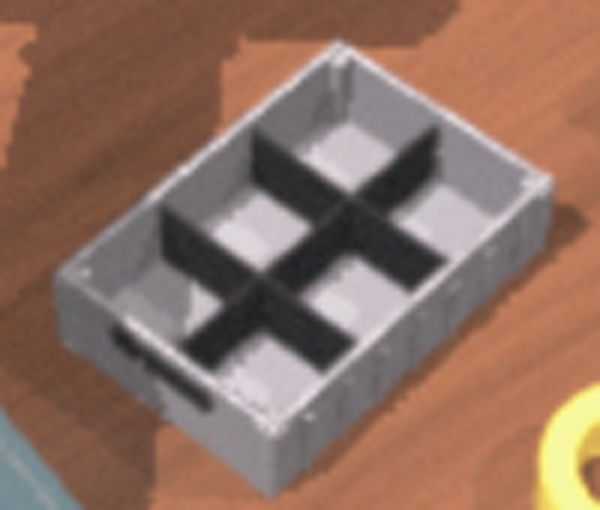

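Crate centre is (0.499,0.1915), yaw 0.131, and the two views agree. Now can_1 → back_1 (0.527,0.272).

```bash
python3 -m handwheel '[[1,1.7,-1,0],[2,3.45,-1,0],[2,3.45,-1,0],[2,3.45,-1,0],[2,3.45,-1,0],[2,3.45,-1,0],[2,3.45,-1,0],[2,3.45,-1,0],[2,3.45,-1,0],[1.9,3.4,-1,0],[1,1.7,0,0],[0,0,0,0],[0,0,0,0]]' 0 25
```

```text
t: 10.35
eef_pos: [0.5689, -0.2829, 0.4155]
ee_rot: [-3.141, -0.0, -1.438]
force: [0.8, 0.0, -1.1]
width: 0.0875
```

```bash
python3 -m handwheel '[[-0.2,-0.45,-1,0],[0,0,-3,0],[0,0,-3,0],[0,0,-3,0],[0,0,-3,0],[0,0,-1.6,0],[0,0,-1,0],[0,0,0,0],[0,0,0,0]]' 0 25; python3 -m handwheel '[[0,0,0,0],[0,0,0,0],[0,0,0,0],[0,0,0,0],[0,0,0,0],[0,0,0,0],[0,0,0,0],[0,0,0,0],[0,0,0,0],[0,0,0,0]]' 1 25
```

```text
t: 11.25
eef_pos: [0.5668, -0.2892, 0.2593]
ee_rot: [-3.141, -0.001, -1.441]
force: [0.8, 0.1, 0.4]
width: 0.0874
t: 12.25
eef_pos: [0.5667, -0.2886, 0.2587]
ee_rot: [3.142, 0.0, -1.441]
force: [-0.0, -0.1, 1.4]
width: 0.0445
```

```bash
python3 -m handwheel '[[0,0,2,0],[0,0,3,0],[0,0,4,0],[0,0,4,0],[0,0,4,0],[0,2,0,0],[-0.3,4,0,0],[-0.3,4,0,0],[-0.3,4,0,0],[-0.3,4,0,0],[-0.3,4,0,0],[-0.3,4,0,0],[-0.3,4,0,0],[-0.3,4,0,0],[-0.3,4,0,0],[-0.3,4,0,0],[-0.3,4,0,0],[-0.3,4,0,0],[-0.3,4,0,0],[0,2,0,0]]'; python3 -m handwheel '[[0,0,0,0],[0,0,0,0]]'
```

```text
t: 14.25
eef_pos: [0.5271, 0.2742, 0.4281]
ee_rot: [3.141, 0.0, -1.439]
force: [0.2, -0.2, -2.6]
width: 0.0447
t: 14.45
eef_pos: [0.5276, 0.2715, 0.4281]
ee_rot: [3.141, -0.001, -1.44]
force: [-0.7, -0.8, -2.1]
width: 0.0444
```

```bash
python3 -m handwheel '[[0,0,-2,0],[0,0,-4,0],[0,0,-4,0],[0,0,-3,0],[0,0,-2,0],[0,0,-1,0],[0,0,-0.3,0],[0,0,0,0],[0,0,0,0]]'
```

```text
t: 15.35
eef_pos: [0.5282, 0.2715, 0.267]
ee_rot: [-3.14, 0.001, -1.441]
force: [-0.7, 1.0, -2.1]
width: 0.0448
```

```bash
python3 -m handwheel '[[0,0,-0.2,0],[0,0,0,0],[0,0,0,0]]'; python3 -m handwheel '[[0,0,0,0],[0,0,0,0],[0,0,0,0],[0,0,0,0],[0,0,0,0],[0,0,1,0],[0,0,3,0],[0,0,4,0],[0,0,4,0],[0,0,4,0]]' 0.34
```

```text
t: 15.65
eef_pos: [0.5281, 0.2718, 0.2646]
ee_rot: [-3.14, 0.001, -1.44]
force: [-0.1, -0.1, 3.4]
width: 0.0444
t: 16.65
eef_pos: [0.5275, 0.2712, 0.4262]
ee_rot: [-3.141, 0.0, -1.441]
force: [0.6, 1.5, 0.7]
width: 0.058
```

```bash
python3 - <<'E'
from h import *
f=grab("scene"); save(f,"s3.png")
E
```

```text
(no output)
```

View pics/s3.png

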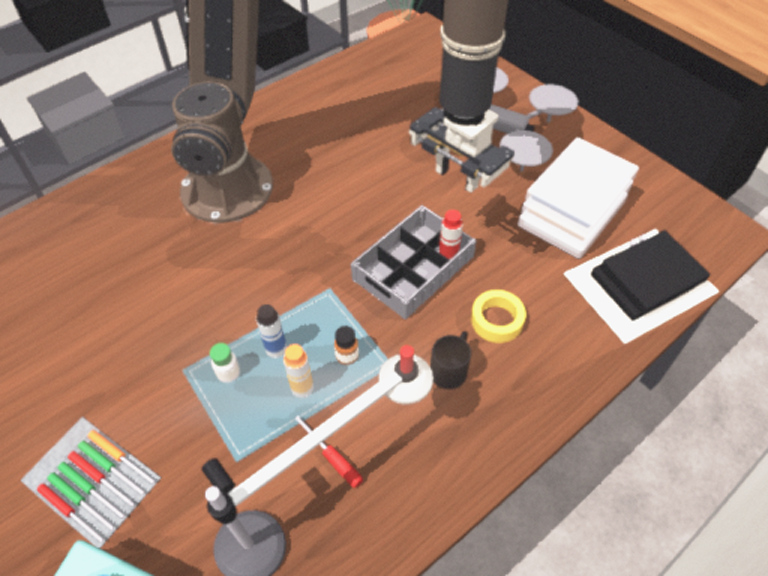

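Red can stands in back_1 (scene 451,232); the rest is undisturbed. Next can_3 (0.5865,-0.178).

```bash
python3 -m handwheel '[[0.4,-2.5,0,0],[0.5,-4,0,0],[0.5,-4,0,0],[0.5,-4,0,0],[0.5,-4,0,0],[0.5,-4,0,0],[0.5,-4,0,0],[0.5,-4,0,0],[0.5,-4,0,0],[0.5,-4,0,0],[0.5,-4,0,0],[0.5,-2.4,0,0],[0,0,0,0],[0,0,0,0],[0,0,0,0]]' 0
```

```text
t: 18.2
eef_pos: [0.5866, -0.1771, 0.4239]
ee_rot: [-3.141, 0.0, -1.44]
force: [0.0, 0.2, 0.5]
width: 0.0879
```

```bash
python3 -m handwheel '[[0,0,-2,0],[0,0,-4,0],[0,0,-4,0],[0,0,-3,0],[0,0,-2,0],[0,0,-1.5,0],[0,0,0,0],[0,0,0,0]]'; python3 -m handwheel '[[0,0,0,0],[0,0,0,0],[0,0,0,0],[0,0,0,0],[0,0,0,0],[0,0,0,0],[0,0,0,0],[0,0,0,0],[0,0,0,0],[0,0,0,0]]' 1 25
```

```text
t: 19.0
eef_pos: [0.5871, -0.1768, 0.2593]
ee_rot: [-3.141, -0.0, -1.439]
force: [0.9, -0.2, 0.6]
width: 0.0875
t: 20.0
eef_pos: [0.5867, -0.1776, 0.2587]
ee_rot: [3.141, -0.0, -1.441]
force: [-0.8, -0.6, 0.8]
width: 0.0445
```

```bash
python3 -m handwheel '[[0,0,2,0],[0,0,3,0],[0,0,4,0],[0,0,4,0],[0,0,4,0],[-0.5,2,0,0],[-0.5,4,0,0],[-0.5,4,0,0],[-0.5,4,0,0],[-0.5,4,0,0],[-0.5,4,0,0],[-0.5,4,0,0],[-0.5,4,0,0],[-0.5,4,0,0],[-0.5,3.4,0,0],[0,0,0,0],[0,0,0,0],[0,0,0,0]]'
```

```text
t: 21.8
eef_pos: [0.5367, 0.196, 0.4284]
ee_rot: [3.141, -0.0, -1.441]
force: [-0.4, -0.3, -1.7]
width: 0.0444
```

```bash
python3 -m handwheel '[[0,0,-2,0],[0,0,-4,0],[0,0,-4,0],[0,0,-3,0],[0,0,-2,0],[0,0,-1,0],[0,0,-0.4,0],[0,0,0,0],[0,0,0,0]]'
```

```text
t: 22.7
eef_pos: [0.5373, 0.1964, 0.2658]
ee_rot: [-3.14, 0.001, -1.441]
force: [-0.8, 0.8, -1.3]
width: 0.0446
```

```bash
python3 -m handwheel '[[0,0,-0.15,0],[0,0,0,0],[0,0,0,0]]'; python3 -m handwheel '[[0,0,0,0],[0,0,0,0],[0,0,0,0],[0,0,0,0],[0,0,0,0],[0,0,1,0],[0,0,3,0],[0,0,4,0],[0,0,4,0],[0,0,4,0],[0,0,0,0]]' 0.34
```

```text
t: 23.0
eef_pos: [0.5372, 0.1967, 0.2644]
ee_rot: [-3.14, 0.001, -1.44]
force: [-2.2, 0.4, 7.0]
width: 0.0449
t: 24.1
eef_pos: [0.5378, 0.1967, 0.4304]
ee_rot: [-3.131, 0.004, -1.44]
force: [1.2, 0.3, -0.5]
width: 0.0581
```

```bash
python3 - <<'E'
from h import *
f=grab("scene"); save(f,"s4.png")
E
```

```text
(no output)
```

View pics/s4.png

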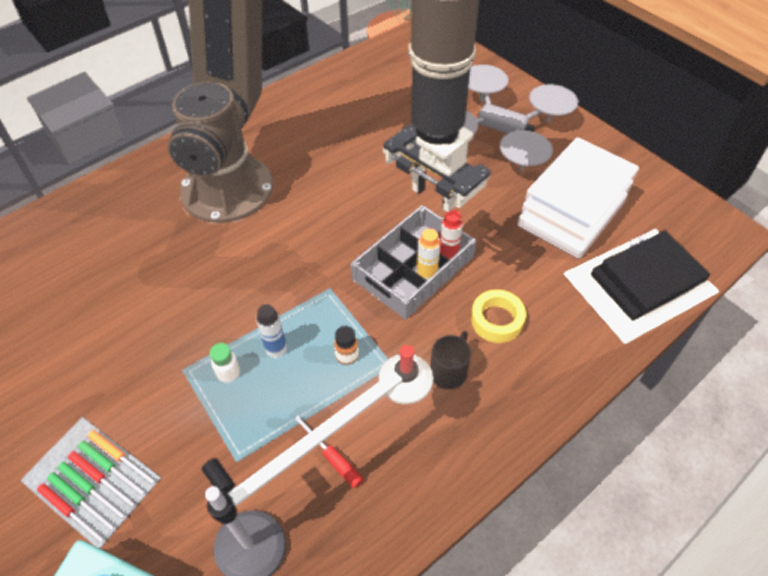

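The yellow can stands in back_2 (428,253). Next can_2 (0.4765,-0.167).

```bash
python3 -m handwheel '[[-0.7,-2.4,0,0],[-0.6,-4,0,0],[-0.6,-4,0,0],[-0.6,-4,0,0],[-0.6,-4,0,0],[-0.6,-4,0,0],[-0.6,-4,0,0],[-0.6,-4,0,0],[-0.6,-4,0,0],[-0.6,-2,0,0],[0,0,0,0],[0,0,0,0],[0,0,0,0]]' 0
```

```text
t: 25.45
eef_pos: [0.4756, -0.1672, 0.4228]
ee_rot: [3.141, 0.0, -1.441]
force: [-0.5, 0.4, -0.1]
width: 0.0875
```

```bash
python3 -m handwheel '[[0,0,-2,0],[0,0,-4,0],[0,0,-4,0],[0,0,-3,0],[0,0,-2,0],[0,0,-1.4,0],[0,0,0,0],[0,0,0,0]]'; python3 -m handwheel '[[0,0,0,0],[0,0,0,0],[0,0,0,0],[0,0,0,0],[0,0,0,0],[0,0,0,0],[0,0,0,0],[0,0,0,0],[0,0,0,0],[0,0,0,0]]' 1 25
```

```text
t: 26.25
eef_pos: [0.4762, -0.1669, 0.2594]
ee_rot: [3.141, -0.0, -1.439]
force: [0.5, -1.1, 1.3]
width: 0.0878
t: 27.25
eef_pos: [0.4758, -0.1676, 0.2592]
ee_rot: [3.142, -0.0, -1.441]
force: [-1.8, -0.3, 1.4]
width: 0.0445
```

```bash
python3 -m handwheel '[[0,0,2,0],[0,0,3,0],[0,0,4,0],[0,0,4,0],[0,0,4,0],[0.8,2,0,0],[0.9,4,0,0],[0.9,4,0,0],[0.9,4,0,0],[0.9,4,0,0],[0.9,4,0,0],[0.9,4,0,0],[0.9,2.9,0,0],[0,0,0,0],[0,0,0,0],[0,0,0,0]]'; python3 -m handwheel '[[0,0,-2,0],[0,0,-4,0],[0,0,-4,0],[0,0,-2,0],[0,0,0,0]]'
```

```text
t: 28.85
eef_pos: [0.5465, 0.121, 0.4287]
ee_rot: [3.141, -0.0, -1.441]
force: [1.0, 0.3, -2.1]
width: 0.0443
t: 29.35
eef_pos: [0.5455, 0.1198, 0.3062]
ee_rot: [3.136, -0.002, -1.443]
force: [-0.4, -0.4, -1.9]
width: 0.0445
```

```bash
python3 -m handwheel '[[0,0,-2,0],[0,0,-1.8,0],[0,0,-0.5,0],[0,0,0,0],[0,0,0,0]]'
```

```text
t: 29.85
eef_pos: [0.5474, 0.1215, 0.2677]
ee_rot: [-3.14, 0.0, -1.441]
force: [-0.2, 0.1, -1.0]
width: 0.0447
```

```bash
python3 -m handwheel '[[0,0,-0.25,0],[0,0,0,0],[0,0,0,0]]'; python3 -m handwheel '[[0,0,0,0],[0,0,0,0],[0,0,0,0],[0,0,0,0],[0,0,0,0],[0,0,1,0],[0,0,3,0],[0,0,4,0],[0,0,4,0],[0,0,4,0],[0,0,0,0]]' 0.34
python3 - <<'E'
from h import *
f=grab("scene"); save(f,"s5.png")
E
python3 m.py 2>/dev/null | sed -n '/scene/,$p'
```

```text
t: 30.15
eef_pos: [0.5473, 0.1217, 0.2651]
ee_rot: [-3.139, 0.001, -1.44]
force: [-2.0, 0.6, 6.7]
width: 0.0449
t: 31.25
eef_pos: [0.5478, 0.1216, 0.4308]
ee_rot: [-3.131, 0.002, -1.44]
force: [1.7, 0.1, -0.1]
width: 0.0578
scene
orange px [230.2 232.5] area 23 ztop 0.056 med top [ 0.601 -0.075  0.053] mid [ 0.592 -0.07   0.053]
white px [258.5 241.9] area 41 ztop 0.217 med top [ 0.746 -0.085  0.212] mid [ 0.745 -0.086  0.213]
any px [252.  188.2] area 241 ztop 0.064 med top [0.513 0.079 0.06 ] mid [0.514 0.081 0.06 ]
any px [230.  226.5] area 242 ztop 0.085 med top [ 0.585 -0.064  0.082] mid [ 0.584 -0.064  0.082]
any px [294.8 231.8] area 175 ztop 0.085 med top [0.723 0.064 0.084] mid [0.729 0.065 0.083]
any px [147.9 238. ] area 239 ztop 0.084 med top [ 0.462 -0.273  0.082] mid [ 0.462 -0.274  0.081]
```

View pics/s5.png

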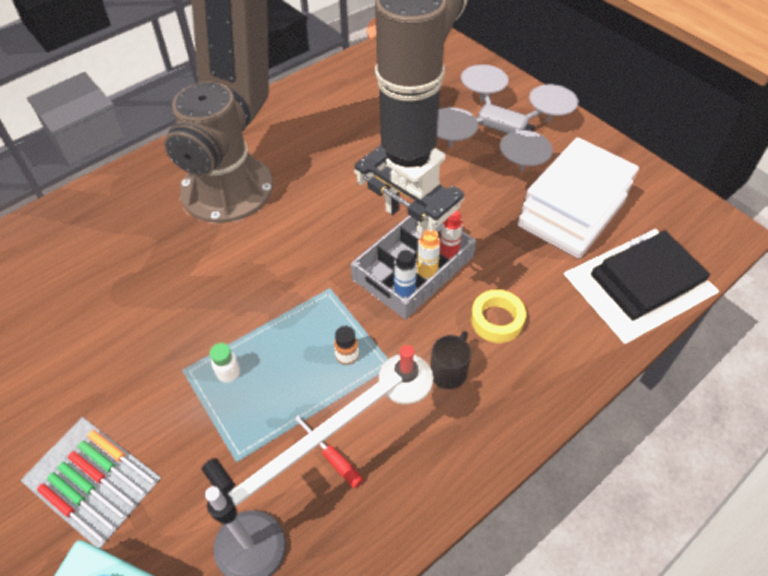

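All three cans stand in the back row, and both jars are still where they were. Next jar_1 (0.584,-0.0635), with the jaws turned along the rows.

```bash
python3 -m handwheel '[[0.33,-1.68,0,-0.143],[0.33,-1.68,0,-0.143],[0.33,-1.68,0,-0.143],[0.33,-1.68,0,-0.143],[0.33,-1.68,0,-0.143],[0.33,-1.68,0,-0.143],[0.33,-1.68,0,-0.143],[0.33,-1.68,0,-0.143],[0.33,-1.68,0,-0.143],[0.33,-1.68,0,-0.143],[0.33,-1.68,0,-0.143],[0,0,0,0],[0,0,0,0],[0,0,0,0]]' 0 25
```

```text
t: 32.8
eef_pos: [0.5829, -0.0629, 0.423]
ee_rot: [3.142, -0.001, -3.011]
force: [0.4, 0.6, -0.8]
width: 0.0874
```

```bash
python3 m.py 2>/dev/null | sed -n '/scene/,$p' | grep any; python3 -m handwheel '[[0.1,0,-2,0],[0,0,-4,0],[0,0,-4,0],[0,0,-4,0],[0,0,-3,0],[0,0,-1.6,0],[0,0,0,0],[0,0,0,0]]'
```

```text
any px [255.8 191.8] area 201 ztop 0.063 med top [0.541 0.081 0.06 ] mid [0.532 0.084 0.06 ]
any px [230.  226.5] area 239 ztop 0.084 med top [ 0.585 -0.063  0.082] mid [ 0.585 -0.064  0.081]
any px [294.9 231.6] area 179 ztop 0.086 med top [0.722 0.066 0.084] mid [0.729 0.065 0.083]
any px [147.9 238. ] area 239 ztop 0.085 med top [ 0.462 -0.274  0.082] mid [ 0.461 -0.274  0.082]
t: 33.7
eef_pos: [0.5844, -0.063, 0.2381]
ee_rot: [-3.141, -0.0, -3.012]
force: [0.3, -0.5, 0.4]
width: 0.0874
```

```bash
python3 -m handwheel '[[0,0,-0.1,0],[0,0,0,0],[0,0,0,0],[0,0,0,0],[0,0,0,0],[0,0,0,0],[0,0,0,0],[0,0,0,0],[0,0,0,0],[0,0,0,0],[0,0,0,0]]' 1 25
```

```text
t: 34.8
eef_pos: [0.5841, -0.0633, 0.2367]
ee_rot: [-3.142, -0.0, -3.014]
force: [-0.2, 0.7, 1.3]
width: 0.0395
```

```bash
python3 -m handwheel '[[0,0,2,0],[0,0,4,0],[0,0,4,0],[0,0,4,0],[0,0,3,0],[-1.33,3.25,0,0],[-1.33,3.25,0,0],[-1.33,3.25,0,0],[-1.33,3.25,0,0],[-1.33,3.25,0,0],[-1.33,3.25,0,0],[-1.33,3.25,0,0],[-1.33,3.25,0,0],[-1.33,3.25,0,0],[-1.33,3.25,0,0],[0,0,0,0],[0,0,0,0],[0,0,0,0],[0,0,0,0]]'
```

```text
t: 36.7
eef_pos: [0.4513, 0.2608, 0.4065]
ee_rot: [-3.141, -0.0, -3.015]
force: [-0.3, -0.4, -1.8]
width: 0.0394
```

```bash
python3 -m handwheel '[[0,0.05,-2,0],[0,0,-4,0],[0,0,-4,0],[0,0,-3,0],[0,0,-2,0],[0,0,-1.1,0],[0,0,0,0],[0,0,0,0]]'
```

```text
t: 37.5
eef_pos: [0.4516, 0.2622, 0.2464]
ee_rot: [3.141, 0.001, -3.014]
force: [0.5, 0.1, -0.9]
width: 0.0393
```

```bash
python3 -m handwheel '[[0,0,-0.25,0],[0,0,0,0],[0,0,0,0]]';python3 -m handwheel '[[0,0,-0.15,0],[0,0,0,0],[0,0,0,0]]'
```

```text
t: 37.8
eef_pos: [0.4511, 0.2623, 0.2438]
ee_rot: [3.141, 0.001, -3.014]
force: [-0.5, 0.2, -0.9]
width: 0.0394
t: 38.1
eef_pos: [0.4514, 0.2625, 0.2425]
ee_rot: [3.141, 0.001, -3.013]
force: [-2.1, 0.0, 5.4]
width: 0.0395
```

Contact with the floor (5 N up). Release with a small opening and rise.

```bash
python3 -m handwheel '[[0,0,0,0],[0,0,0,0],[0,0,0,0],[0,0,0,0],[0,0,0,0],[0,0,1,0],[0,0,3,0],[0,0,4,0],[0,0,4,0],[0,0,4,0],[0,0,0,0]]' 0.42
python3 - <<'E'
from h import *
f=grab("scene"); save(f,"s6.png")
E
python3 m.py 2>/dev/null | sed -n '/scene/,$p' | grep any
```

```text
t: 39.2
eef_pos: [0.4521, 0.2628, 0.4085]
ee_rot: [3.136, 0.009, -3.013]
force: [0.7, -0.3, 0.5]
width: 0.051
any px [252.5 188.4] area 242 ztop 0.064 med top [0.508 0.079 0.06 ] mid [0.514 0.082 0.061]
any px [294.9 231.9] area 182 ztop 0.086 med top [0.723 0.063 0.083] mid [0.729 0.065 0.083]
any px [147.9 238. ] area 241 ztop 0.085 med top [ 0.461 -0.274  0.082] mid [ 0.462 -0.274  0.082]
```

View pics/s6.png

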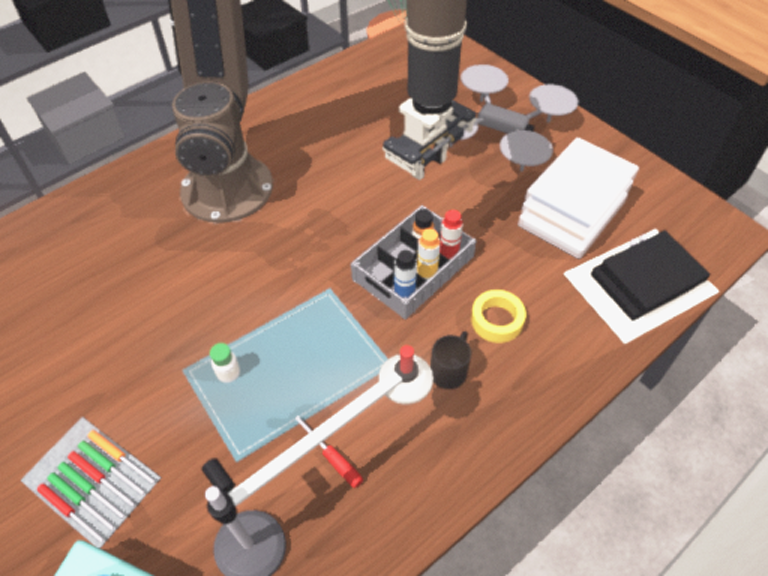

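The amber jar is in front_1 (423,222). Next jar_3 (0.4615,-0.274).

```bash
python3 -m handwheel '[[0.1,-2.5,0,0],[0.1,-4,0,0],[0.1,-4,0,0],[0.1,-4,0,0],[0.1,-4,0,0],[0.1,-4,0,0],[0.1,-4,0,0],[0.1,-4,0,0],[0.1,-4,0,0],[0,-4,0,0],[0,-4,0,0],[0,-4,0,0],[0,-4,0,0],[0,-3.2,0,0],[0,0,0,0],[0,0,0,0],[0,0,0,0]]' 0
python3 m.py 2>/dev/null | grep any
```

```text
t: 41.05
eef_pos: [0.4599, -0.2743, 0.4008]
ee_rot: [3.141, -0.002, -3.014]
force: [0.2, -0.4, 0.1]
width: 0.0876
any px [243.1 155.7] area 140 ztop 0.088 med top [0.719 0.058 0.085] mid [0.728 0.066 0.085]
any px [237.4 241.5] area 275 ztop 0.065 med top [0.5   0.079 0.062] mid [0.512 0.082 0.062]
any px [252.2 188.3] area 253 ztop 0.064 med top [0.504 0.079 0.06 ] mid [0.514 0.081 0.061]
any px [294.9 231.6] area 177 ztop 0.086 med top [0.722 0.062 0.083] mid [0.73  0.065 0.083]
any px [147.9 238. ] area 239 ztop 0.086 med top [ 0.463 -0.274  0.082] mid [ 0.461 -0.274  0.083]
```

```bash
python3 -m handwheel '[[0.15,0,-2,0],[0,0,-4,0],[0,0,-4,0],[0,0,-4,0],[0,0,-1.6,0],[0,0,-0.8,0],[0,0,0,0],[0,0,0,0]]'; python3 -m handwheel '[[0,0,0,0],[0,0,0,0],[0,0,0,0],[0,0,0,0],[0,0,0,0],[0,0,0,0],[0,0,0,0],[0,0,0,0],[0,0,0,0],[0,0,0,0],[0,0,0,0]]' 1 25
```

```text
t: 41.95
eef_pos: [0.4622, -0.2746, 0.2388]
ee_rot: [-3.141, 0.001, -3.013]
force: [-0.3, -0.3, 1.1]
width: 0.0876
t: 43.05
eef_pos: [0.4616, -0.2748, 0.2376]
ee_rot: [3.142, -0.0, -3.014]
force: [0.1, -1.0, -0.4]
width: 0.0393
```

```bash
python3 -m handwheel '[[0,0,2,0],[0,0,4,0],[0,0,4,0],[0,0,4,0],[0,0,3,0],[0,2,0,0],[0,4,0,0],[0,4,0,0],[0,4,0,0],[0,4,0,0],[0,4,0,0],[0,4,0,0],[0,4,0,0],[0,4,0,0],[0,4,0,0],[0,4,0,0],[0,4.1,0,0],[0,0,0,0],[0,0,0,0],[0,0,0,0]]'
```

```text
t: 45.05
eef_pos: [0.4614, 0.1857, 0.4074]
ee_rot: [-3.141, -0.001, -3.014]
force: [0.1, -0.4, -1.4]
width: 0.0392
```

```bash
python3 -m handwheel '[[0,0.05,-2,0],[0,0,-4,0],[0,0,-4,0],[0,0,-3,0],[0,0,-2,0],[0,0,-1.2,0],[0,0,0,0],[0,0,0,0]]';python3 -m handwheel '[[0,0,-0.2,0],[0,0,0,0],[0,0,0,0]]'
```

```text
t: 45.85
eef_pos: [0.462, 0.1864, 0.2464]
ee_rot: [3.141, 0.001, -3.014]
force: [0.0, 0.0, -0.7]
width: 0.0395
t: 46.15
eef_pos: [0.4616, 0.1867, 0.2442]
ee_rot: [3.141, 0.001, -3.014]
force: [-0.1, -0.0, 0.3]
width: 0.0392
```

```bash
python3 -m handwheel '[[0,0,-0.15,0],[0,0,0,0],[0,0,0,0]]'; python3 -m handwheel '[[0,0,0,0],[0,0,0,0],[0,0,0,0],[0,0,0,0],[0,0,0,0],[0,0,1,0],[0,0,3,0],[0,0,4,0],[0,0,4,0],[0,0,4,0],[0,0,2.5,0],[0,0,0,0]]' 0.42
python3 - <<'E'
from h import *
f=grab("scene"); save(f,"s7.png")
E
```

```text
t: 46.45
eef_pos: [0.4619, 0.187, 0.2431]
ee_rot: [3.141, 0.001, -3.013]
force: [-0.8, -0.8, 6.0]
width: 0.0395
t: 47.65
eef_pos: [0.4621, 0.1868, 0.4322]
ee_rot: [3.138, 0.007, -3.013]
force: [0.4, -0.5, 0.7]
width: 0.051
```

View pics/s7.png

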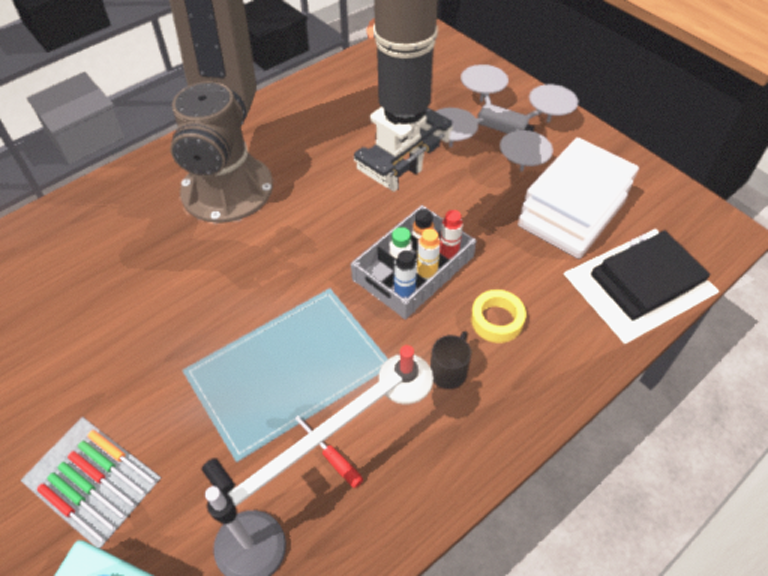

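All five are upright in the crate and the mat is empty. Now measure the grip again and swing the lamp back.

```bash
cat > g.py <<'E'
from h import *
f=grab("top"); 
for n in ("top","scene"):
    F=grab(n);W=cloud(F);h=cv2.cvtColor(F["image"],cv2.COLOR_RGB2HSV).astype(int)
    q=((h[...,0]<5)|(h[...,0]>172))&(h[...,1]>150)&(W[...,2]>.24)&(W[...,2]<.30); A=W[q]
    T=A[A[:,2]>.28]; print(n,len(A),"top mid",((np.percentile(T,3,0)+np.percentile(T,97,0))/2).round(4) if len(T) else None)
f=grab("top");h=cv2.cvtColor(f["image"],cv2.COLOR_RGB2HSV)
m=((h[...,0]>85)&(h[...,0]<108)&(h[...,1]>50)).astype(np.uint8); m[:, :250]=0; m[:170]=0;m[:, 420:]=0
m=cv2.morphologyEx(m,cv2.MORPH_OPEN,np.ones((3,3)))
c=max(cv2.findContours(m,0,1)[0],key=cv2.contourArea); b=cv2.boxPoints(cv2.minAreaRect(c))
P=onplane(f,b[:,0],b[:,1],.001); print("mat",P.mean(0).round(4),np.linalg.norm(np.diff(P,axis=0),axis=1))
E
python3 g.py; python3 -m handwheel '[[0,0,4,0],[0,0,4,0],[2.4,-2,0,0.12],[2.45,-2.05,0,0.12],[2.45,-2.05,0,0.12],[2.45,-2.05,0,0.12],[2.45,-2.05,0,0.12],[2.45,-2.05,0,0.12],[2.45,-2.05,0,0.12],[2.45,-2.05,0,0.12],[2.45,-2.05,0,0.12],[2.45,-2.05,0,0.12],[2.45,-2.05,0,0.12],[2.45,-2.05,0,0.12],[2.45,-2.05,0,0],[0,0,0,0],[0,0,0,0],[0,0,0,0]]' 0 20
```

```text
top 131 top mid [ 0.7795 -0.0778  0.287 ]
scene 49 top mid [ 0.7822 -0.0804  0.2893]
mat [ 0.5283 -0.1763  0.001 ] [0.21277238 0.33758243 0.21251199]
t: 49.7
eef_pos: [0.7795, -0.079, 0.5063]
ee_rot: [3.14, -0.0, -1.574]
force: [-0.5, -0.8, 0.6]
width: 0.0875
```

```bash
python3 -m handwheel '[[0.1,0,-1,0],[0,0,-2.5,0],[0,0,-2.5,0],[0,0,-2.1,0],[0,0,0,0],[0,0,0,0]]' 0 20;  python3 -m handwheel '[[0,0,0,0],[0,0,0,0],[0,0,0,0],[0,0,0,0],[0,0,0,0],[0,0,0,0],[0,0,0,0],[0,0,0,0],[0,0,0,0],[0,0,0,0],[0,0,0,0],[0,0,0,0],[0,0,0,0],[0,0,0,0]]' 1 20
python3 - <<'E'
import numpy as np
from station import arm
p=np.array([.783,-.429]);c=arm.get_state()["eef_pos"][:2];d=c-p;print(np.linalg.norm(d)); a0=np.arctan2(d[1],d[0]);r=np.linalg.norm(d)
m=np.array([.528,-.1765])-p; a1=np.arctan2(m[1],m[0]); print(np.linalg.norm(m))
a=np.linspace(a0,a1,21);P=p+r*np.c_[np.cos(a),np.sin(a)];print(a0,a1,a[1]-a[0]);print((np.diff(P,axis=0)*100).round(2).tolist(),P[-1])
E
```

```text
t: 50.3
eef_pos: [0.7803, -0.0789, 0.4267]
ee_rot: [3.142, -0.0, -1.573]
force: [0.2, -0.5, 0.9]
width: 0.0872
t: 51.7
eef_pos: [0.7805, -0.0793, 0.4261]
ee_rot: [3.141, 0.0, -1.574]
force: [-0.2, 0.8, -0.1]
width: 0.0218
0.34966308745825686
0.3588610455315539
1.5778075811894947 2.361120558720768 0.03916564887656371
[[-1.37, -0.04], [-1.37, -0.09], [-1.36, -0.14], [-1.36, -0.2], [-1.35, -0.25], [-1.34, -0.3], [-1.32, -0.35], [-1.31, -0.41], [-1.29, -0.46], [-1.27, -0.51], [-1.25, -0.56], [-1.23, -0.6], [-1.2, -0.65], [-1.18, -0.7], [-1.15, -0.74], [-1.12, -0.79], [-1.09, -0.83], [-1.05, -0.87], [-1.02, -0.91], [-0.98, -0.95]] [ 0.5345359  -0.18297182]
```

```bash
python3 -m handwheel '[[-1.37,-0.04,0,0.039],[-1.37,-0.09,0,0.039],[-1.36,-0.14,0,0.039],[-1.36,-0.2,0,0.039],[-1.35,-0.25,0,0.039],[-1.34,-0.3,0,0.039],[-1.32,-0.35,0,0.039],[-1.31,-0.41,0,0.039],[-1.29,-0.46,0,0.039],[-1.27,-0.51,0,0.039]]'; python3 -m handwheel '[[-1.25,-0.56,0,0.039],[-1.23,-0.6,0,0.039],[-1.2,-0.65,0,0.039],[-1.18,-0.7,0,0.039],[-1.15,-0.74,0,0.039],[-1.12,-0.79,0,0.039],[-1.09,-0.83,0,0.039],[-1.05,-0.87,0,0.039],[-1.02,-0.91,0,0.039],[-0.98,-0.95,0,0.039],[0,0,0,0],[0,0,0,0],[0,0,0,0]]'
```

```text
t: 52.7
eef_pos: [0.6467, -0.1066, 0.426]
ee_rot: [-3.141, 0.001, -1.182]
force: [0.4, 1.7, -2.1]
width: 0.0218
t: 54.0
eef_pos: [0.5341, -0.1824, 0.426]
ee_rot: [3.141, 0.002, -0.795]
force: [-4.8, 4.0, 1.8]
width: 0.0218
```

Release, rise, and retreat to the right to view everything.

```bash
python3 -m handwheel '[[0,0,0,0],[0,0,0,0],[0,0,0,0],[0,0,0,0],[0,0,0,0],[0,0,0,0],[0,0,0,0],[0,0,0,0],[0,0,2,0],[0,0,3,0],[0,0,4,0],[-1,-2.5,0,0],[-1,-4,0,0],[-1,-4,0,0],[-1,-4,0,0],[-1,-4,0,0],[-1,-4,0,0],[-1,-4,0,0],[-1,-4,0,0],[-1,-4,0,0]]' 0; python3 -m handwheel '[[-2,-4,0,0],[-2,-4,0,0],[-2,-3,0,0],[0,0,0,0],[0,0,0,0],[0,0,0,0]]'
python3 g.py
python3 - <<'E'
from h import *
f=grab("scene"); save(f,"s8.png"); f=grab("top"); save(f,"t8.png")
W=cloud(f);X,Y,Z=[W[...,i] for i in range(3)]
c=np.array([.499,.1915]);u=np.array([.9914,.131]);v=np.array([-.131,.9914])
q=(Z>.07)&(Z<.16)&(abs((W[...,:2]-c)@u)<.08)&(abs((W[...,:2]-c)@v)<.12)
n,l,s,k=cv2.connectedComponentsWithStats(q.astype(np.uint8))
for i in range(1,n):
    if s[i,4]>10:
        P=W[l==i];T=P[P[:,2]>np.percentile(P[:,2],95)-.008]; m=np.median(T,0); print(k[i].round(),"top",m.round(3),"crate xy",((m[:2]-c)@u).round(3),((m[:2]-c)@v).round(3))
E
```

```text
t: 56.0
eef_pos: [0.4438, -0.5295, 0.5161]
ee_rot: [3.142, -0.0, -0.794]
force: [0.9, -0.1, -0.5]
width: 0.0879
t: 56.6
eef_pos: [0.3848, -0.6375, 0.5161]
ee_rot: [-3.142, 0.0, -0.794]
force: [0.6, 0.9, -0.9]
width: 0.0877
top 130 top mid [ 0.5334 -0.1803  0.2873]
scene 74 top mid [ 0.5362 -0.1826  0.2865]
mat [ 0.5325 -0.1679  0.001 ] [0.231504   0.35135727 0.2315044 ]
[219. 224.] top [0.549 0.123 0.146] crate xy 0.04 -0.075
[188. 229.] top [0.538 0.197 0.146] crate xy 0.039 -0.0
[157. 233.] top [0.528 0.27  0.146] crate xy 0.039 0.074
[193. 261.] top [0.461 0.186 0.088] crate xy -0.038 -0.0
[162. 266.] top [0.45  0.262 0.089] crate xy -0.039 0.077
```

View pics/s8.png

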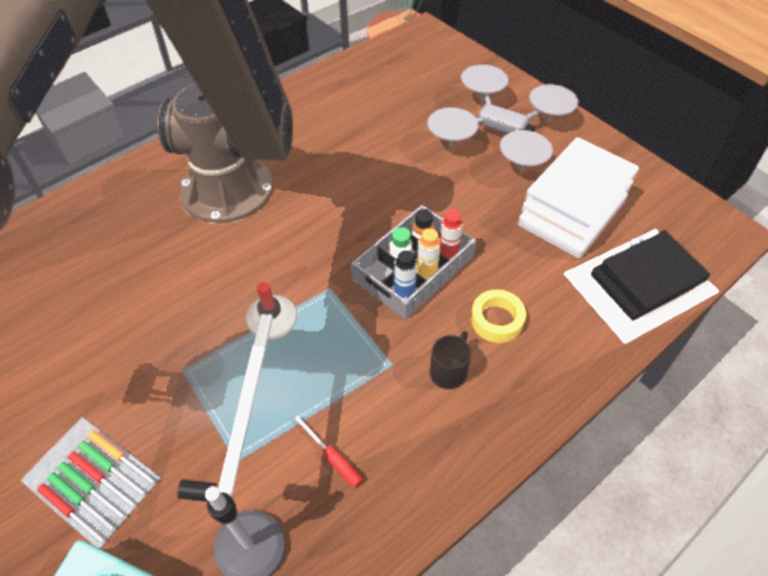

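View pics/t8.png

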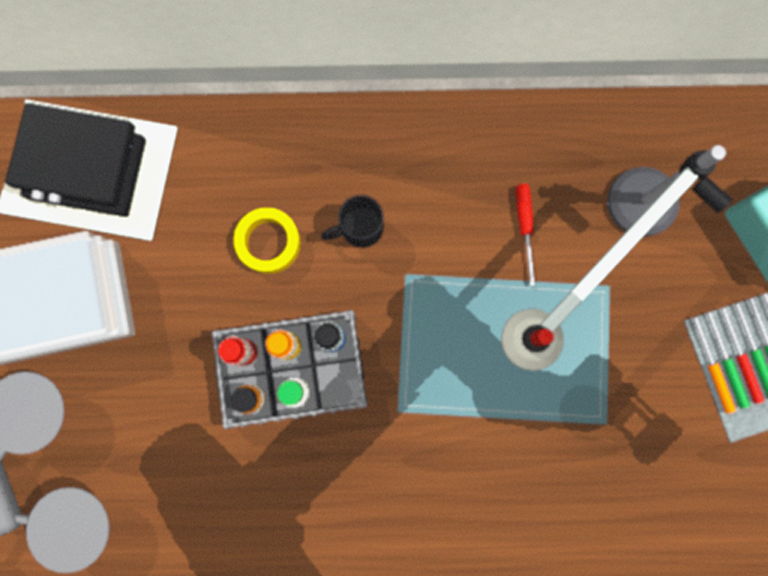

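Both views show the lamp over the mat and all five items upright in their cells. One check on the mat's middle from its corner pixels, because the mask fits varied.

```bash
python3 - <<'E'
from h import *
f=grab("top")
b=np.array([[406,275],[609.5,286.5],[607,424.5],[399,412.5]])/1.5-.17
P=onplane(f,b[:,0],b[:,1],.001); print(P.round(3),P.mean(0).round(4),np.linalg.norm(np.diff(P,axis=0),axis=1))
g=grab("scene"); b=np.array([[184,373],[331,291],[391,362],[237,455]])/1.5-.17
P=onplane(g,b[:,0],b[:,1],.001); print(P.round(3),P.mean(0).round(4))
E
```

```text
[[ 0.659 -0.007  0.001]
 [ 0.633 -0.365  0.001]
 [ 0.394 -0.347  0.001]
 [ 0.42   0.01   0.001]] [ 0.5266 -0.1772  0.001 ] [0.35850925 0.2393485  0.35811132]
[[ 0.404 -0.346  0.001]
 [ 0.432  0.01   0.001]
 [ 0.655 -0.004  0.001]
 [ 0.623 -0.356  0.001]] [ 0.5284 -0.174   0.001 ]
```

```bash
python3 -c "
from station import arm
print(arm.get_state()['t']); print(arm.job_done())"
```

```text
57.0
the job is handed in; nothing more can be done
None
```

The job is done and handed in at about 57 s. I swung the lamp back by its red grip until the head was clear of the mat's far edge. I then stood the cans in the back row and the jars in the front row, and swung the lamp back over the mat. jar_2 was not there at the start.

| Item | Cell |
|---|---|
| can_1 (red) | back_1 |
| can_3 (yellow) | back_2 |
| can_2 (blue) | back_3 |
| jar_1 (amber) | front_1 |
| jar_3 (green) | front_2 |

- **Crate:** in the last check all five are upright and within about 2 mm of their cell centres.
- **Lamp:** the head is at about (0.534, -0.181), roughly 8 mm from the mat's middle at (0.527, -0.177). About 7 mm of that is the arm's fixed reach, which falls short of the middle.
- **Left alone:** the mat is empty, and the tape, mug and screwdriver look unmoved in the pictures. I saw no jar get knocked aside.
- **Disagreement:** the automatic colour fits of the mat's middle differed by up to 1 cm because of shadow and the lamp covering it. Corner points picked from both camera views agreed to about 4 mm, so I relied on those.

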